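# Find the worn centrifuge shock mount and tag it

### The arm

A 6-joint arm with a two-finger parallel gripper is mounted at the origin on the work surface. World frame = base frame: x ahead of the robot, y to its left, z up, the work surface at z = 0. Lengths are in m, angles in degrees, forces in N, time in s.
With the tool pointing down it reaches from about 0.25 to 0.725 m from the base axis. Payload 9.7 kg.
Tool frame: the origin (TCP) lies where the fingers leave the gripper's body, on its centre line; the fingertips stand 73 mm ahead of it and the grasp point (between the pads) lies 54 mm ahead of it; z points along the fingers, y is the line along which they close (so a half turn about z gives the same grasp; the last joint's range is limited). The gripper opens to 85 mm and grips with 20 to 120 N. Pads are 22 mm wide; open, the fingers measure 114 mm over their backs; the gripper's body (76 mm by 85 mm) begins 54 mm behind the grasp point. The pads swing forward as they close: fully open they stand 13 mm farther back than shut.
Start: joints at [69.672, 4.979, 10.078, 95.1, 0, 90], TCP at [0.191, 0.516, 0.304] pointing down, gripper open.
Joint ranges: [-179.16, 179.16], [-48.56, 103.87], [-65.8, 70.77], [-126.05, 130.52], [-82.76, 87.17], [-180, 180]. Speed limits (degrees/s): [127.2, 127.2, 147.25, 180, 180, 180].

### API

Orientations are given as [roll, pitch, yaw] about the fixed x, y, z axes, in that order (R = Rz(yaw) Ry(pitch) Rx(roll)).
In Python, from workcell import sensors, imaging, bot gives the robot as it stands.
- The arm moves only by the tool apply_moves, never from a script. Its argument "rows" is a list of rows, each a list of 3 entries, a list of its own where there are three numbers: the shift along the tool's x, y, z in units of 10 cm (1.0 is 10 cm), then the turn, a rotation vector about the tool's x, y, z in units of 30 degrees (1.0 is 30 degrees), then the opening, from 0 (shut) to 1 (fully open). A call has 1 to 20 rows; each row is the pose to reach, as a shift and turn from the pose commanded when the call began, along the tool's axes at that moment; what a row does not reach only later rows make up. A row lasts 1/10 s, in which the tool goes at most 50 mm and 8.59 degrees, less where a joint would pass 70% of its speed; a pose out of reach is approached as far as the arm can. A call with a number of a shift or a turn outside -1 to 1 is refused whole. A call with a gripper value outside its range is refused whole. The fingers move at their own pace and stop on an object; "force" is the grip in N (left out, the last holds). Time passes only in rows, so rows that repeat a pose let the fingers close. It gives the time, the measured TCP pose, the force, the opening and the grip force at its end, in the units of the state.
- sensors.get_obs(): the state, without advancing time (a new reading comes with each control period).
- imaging.camera(name): name is "side" or "top"; returns (picture, depth): 480x640x3 uint8, red, green, blue; 480x640 float32, m along the optical axis (not along the pixel's ray), 0 where there is no reading.
- imaging.get_calibration(name): a dict with "intrinsics" (3x3 intrinsics, pixels), "world_from_camera" (4x4, takes a point from camera to world coordinates). Camera axes: x right, y down, z forward; pixel columns grow to the right and rows downward; lengths in m; the calibration is good to about 2 mm. A picture is of the moment at which its call begins. get_calibration takes no time and is no camera call.
- bot.job_done(): hands the job in; it is judged then, once.
The state is a dict: "time": time; "q": joint angles; "qd": joint speeds; "joint_efforts": joint torques, N m; "ee_pos": TCP position; "tcp_rot": TCP orientation; "wrist_force": force on the tool from outside, world axes, zero at the start; "torque": the same for the moment, N m; "opening": finger opening in m; "grasp_force": force on a finger pad.
Only numpy, scipy, OpenCV 4.12 (cv2) and the standard library are available. Lean on these libraries where they do the work, as an engineer would, in place of code of your own. Each camera call takes 0.05 s, during which the arm holds its last target. There are 200 camera calls.

### The job

Three shock mounts from the centrifuge stand on their test stands. Press each blue pad down with the fingertips until it clearly gives, going from the robot's left to its right, to feel which spring is the softest (worn), then push the red tag beside that mount fully down. Press and push only: do not lift, tip or shove the mounts, leave the other two tags up, and leave the pot, bottle and tubes alone.

Things in the scene. Friction and masses are not known exactly. Their poses are not given: they have to be found in the camera images.
- plate: flat aluminium check plate lying on the bench, fixed, 170 x 370 mm, 8 mm thick; origin at the centre of its underside, x across it (away from the robot), y along it to the robot's left; the three test stands are fixed on it in a row along y, about 120 mm apart
- stand_left: left one (as the robot sees it) of three like test stands: grey foot 124 (x) x 70 (y) x 16 mm, fixed on the plate; origin at the centre of its underside, x away from the robot, z up. At x = -30 mm a loose shock mount stands between four low pins: round base 62 mm wide, coil spring, blue pad, 0.4 kg. At x = +36 mm a white housing (34 x 42 mm, top at z = 46 mm) with this stand's red tag
- pad_left (a point): centre of the top of this stand's blue pad at rest, to 4 mm (fixed to the stand, does not sink). Pad flat, 48 mm wide, 62 mm above the foot's underside; it sinks up to 14 mm and springs back. Gives from 0.5 N on; the three look alike but differ (0.35 to 1.15 N per mm), the softest under half as stiff as the others; where it stands changes every time
- tagtop_left (a point): centre of the top face of this stand's red tag (28 x 34 mm, 10 mm thick, on a white stem), moving with it; 76 mm above the foot's underside when up, 58 mm when down
- tag_left (a joint): how far this tag is pushed down, m: 0 up (as at the start), 0.018 fully down against its stop. Takes about 3 N to move, and stays where it is left
- stand_middle: middle one (as the robot sees it) of three like test stands: grey foot 124 (x) x 70 (y) x 16 mm, fixed on the plate; origin at the centre of its underside, x away from the robot, z up. At x = -30 mm a loose shock mount stands between four low pins: round base 62 mm wide, coil spring, blue pad, 0.4 kg. At x = +36 mm a white housing (34 x 42 mm, top at z = 46 mm) with this stand's red tag
- pad_middle (a point): centre of the top of this stand's blue pad at rest, to 4 mm (fixed to the stand, does not sink). Pad flat, 48 mm wide, 62 mm above the foot's underside; it sinks up to 14 mm and springs back. Gives from 0.5 N on; the three look alike but differ (0.35 to 1.15 N per mm), the softest under half as stiff as the others; where it stands changes every time
- tagtop_middle (a point): centre of the top face of this stand's red tag (28 x 34 mm, 10 mm thick, on a white stem), moving with it; 76 mm above the foot's underside when up, 58 mm when down
- tag_middle (a joint): how far this tag is pushed down, m: 0 up (as at the start), 0.018 fully down against its stop. Takes about 3 N to move, and stays where it is left
- stand_right: right one (as the robot sees it) of three like test stands: grey foot 124 (x) x 70 (y) x 16 mm, fixed on the plate; origin at the centre of its underside, x away from the robot, z up. At x = -30 mm a loose shock mount stands between four low pins: round base 62 mm wide, coil spring, blue pad, 0.4 kg. At x = +36 mm a white housing (34 x 42 mm, top at z = 46 mm) with this stand's red tag
- pad_right (a point): centre of the top of this stand's blue pad at rest, to 4 mm (fixed to the stand, does not sink). Pad flat, 48 mm wide, 62 mm above the foot's underside; it sinks up to 14 mm and springs back. Gives from 0.5 N on; the three look alike but differ (0.35 to 1.15 N per mm), the softest under half as stiff as the others; where it stands changes every time
- tagtop_right (a point): centre of the top face of this stand's red tag (28 x 34 mm, 10 mm thick, on a white stem), moving with it; 76 mm above the foot's underside when up, 58 mm when down
- tag_right (a joint): how far this tag is pushed down, m: 0 up (as at the start), 0.018 fully down against its stop. Takes about 3 N to move, and stays where it is left
- pot: green pot of wooden sticks, 72 mm across, 70 mm high (sticks to 115 mm), loose beside the plate; origin at the centre of its underside
- reagent: amber reagent bottle, 52 mm across, 95 mm high, loose beside the plate; origin at the centre of its underside
- tubes: small white block (34 x 110 x 45 mm) holding three capped sample tubes, caps up to 96 mm high, loose, beyond the plate; origin at the centre of its underside

How it is judged:
By the outcome, as a careful person would: the job done as asked, in the order asked, and still so for the second after the job is handed in, with the robot touching nothing.
It also fails if it takes over 69 s, if anything falls off the work surface, if the arm or the gripper's body presses on something with over 40 N, if the wrist force passes 120 N, or if a joint passes its speed limit or range.

## Working session

There is one attempt and no reset: what is moved stays moved. The work goes in short steps, Python scripts to look and compute and a tool call to move; the robot and the scene stay as the last step left them, time stands still between calls to the robot, and variables do not carry over. Pictures are saved under pics/ and viewed, at most 10 in all, crops included, and the job is handed in when it is done.

Besides the shell and the picture viewer there is one more tool, called after ">>>" as a command line: name --argument value ..., lists and objects as JSON in quotes. apply_moves: Moves the arm, as the interface text tells. Its arguments: {"type":"object","properties":{"rows":{"type":"array"},"force":{"type":"number"}},"required":["rows"]}

```bash
mkdir -p pics; cat > h.py <<'E'
import numpy as np,cv2
from workcell import sensors,imaging,bot
def pts(name):
    p,d=imaging.camera(name);c=imaging.get_calibration(name)
    K=np.array(c["intrinsics"]);T=np.array(c["world_from_camera"])
    v,u=np.mgrid[:480,:640]
    r=np.stack([(u-K[0,2])/K[0,0],(v-K[1,2])/K[1,1],np.ones_like(u)],-1)
    return p,d,(r*d[...,None])@T[:3,:3].T+T[:3,3],r@T[:3,:3].T,T[:3,3]
E
python3 - <<'E'
from h import *
for n in("top","side"):
    p,d,P,R,o=pts(n); cv2.imwrite(f"pics/{n}0.png",p[...,::-1])
    h=cv2.cvtColor(p,cv2.COLOR_RGB2HSV)
    for c,m in(("blue",cv2.inRange(h,(95,110,50),(130,255,255))),("red",cv2.inRange(h,(0,130,60),(8,255,255))|cv2.inRange(h,(172,130,60),(180,255,255)))):
        k,l,s,ce=cv2.connectedComponentsWithStats(m)
        for i in range(1,k):
            if s[i,4]>80:
                q=P[(l==i)&(d>0)]; z=np.percentile(q[:,2],90); t=q[abs(q[:,2]-z)<.004]
                print(n,c,s[i],ce[i].round(),z.round(4),t.mean(0).round(4),((t.min(0)+t.max(0))/2).round(4),np.ptp(t,axis=0).round(3))
o=sensors.get_obs();print({k:np.round(v,3) for k,v in o.items()})
E
```

```text
top blue [448 271  24  25 482] [460. 283.] 0.0709 [ 0.4871 -0.2016  0.0692] [ 0.4865 -0.2011  0.0707] [0.045 0.044 0.008]
top blue [336 278  24  25 480] [347. 290.] 0.071 [0.4784 0.0194 0.0692] [0.4782 0.0189 0.0703] [0.045 0.045 0.007]
top blue [389 281  24  25 483] [400. 293.] 0.0713 [ 0.4714 -0.0838  0.0696] [ 0.4717 -0.0843  0.0711] [0.045 0.045 0.008]
top red [452 242  18  14 239] [460. 249.] 0.0851 [ 0.5528 -0.202   0.0835] [ 0.5537 -0.2019  0.0845] [0.026 0.034 0.007]
top red [332 249  17  16 223] [340. 256.] 0.0846 [0.5442 0.0313 0.083 ] [0.544  0.0318 0.084 ] [0.029 0.031 0.007]
top red [391 251  18  15 237] [399. 258.] 0.085 [ 0.5378 -0.0823  0.0833] [ 0.5373 -0.0824  0.084 ] [0.026 0.032 0.006]
side blue [278 268  24  23 438] [289. 278.] 0.071 [0.4757 0.0179 0.0695] [0.476  0.0185 0.0709] [0.047 0.048 0.008]
side blue [303 302  25  25 506] [315. 314.] 0.071 [ 0.469  -0.0866  0.0693] [ 0.4688 -0.0872  0.07  ] [0.045 0.049 0.006]
side blue [346 340  27  27 592] [359. 353.] 0.071 [ 0.4854 -0.2037  0.0694] [ 0.4854 -0.2029  0.0705] [0.047 0.047 0.007]
side red [304 247  20  17
[... 425 characters left out ...]
3  0.0843] [0.029 0.035 0.006]
side red [379 320  23  21 274] [390. 330.] 0.0848 [ 0.5509 -0.2038  0.0833] [ 0.5512 -0.2032  0.0841] [0.03  0.035 0.006]
{'time': np.float64(0.1), 'q': array([6.9672e+01, 5.0080e+00, 1.0037e+01, 9.5099e+01, 1.0000e-03,
       8.9999e+01]), 'qd': array([ 0.052, -0.043,  0.123, -0.11 ,  0.056,  0.017]), 'joint_efforts': array([-1.0000e-03, -5.2156e+01,  4.6565e+01,  1.6000e-02, -0.0000e+00,
        0.0000e+00]), 'ee_pos': array([0.191, 0.516, 0.303]), 'tcp_rot': array([-1.79929e+02, -1.00000e-03,  1.59672e+02]), 'wrist_force': array([ 0.345, -0.385,  0.509]), 'torque': array([ 0.021, -0.021, -0.028]), 'grasp_force': np.float64(0.0), 'opening': np.float64(0.085)}
```

View pics/top0.png

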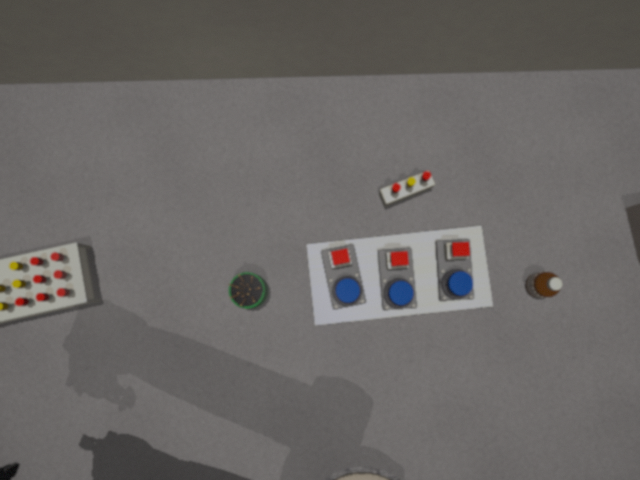

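View pics/side0.png

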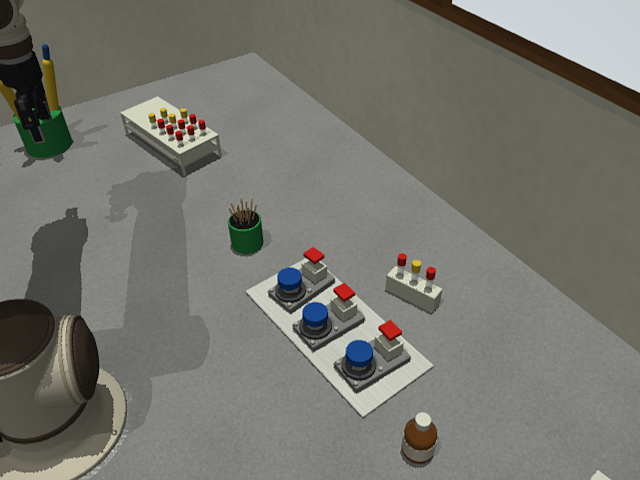

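The top view shows three stands in a row. Pads are at pixels (347,290), (400,293) and (460,283), with their tags above them. The side view agrees to within about 3 mm and the heights match the given sizes. The pot and bottle are clear of the row. I'll travel over with the gripper shut, turning towards yaw 90 (tool x = world +y, tool y = world +x).

>>> apply_moves --rows '[[[-1,-0.85,0],[0,0,1],0],[[-1,-0.85,0],[0,0,1],0],[[-1,-0.85,0],[0,0,1],0],[[-1,-0.85,0],[0,0,1],0],[[-1,-0.85,0],[0,0,1],0]]' --force 60

```text
time: 0.6
ee_pos: [0.2557, 0.4006, 0.3039]
tcp_rot: [180.0, -0.0, 129.5]
wrist_force: [-0.6, 1.2, -0.1]
opening: 0.0121
grasp_force: 0.0
```

>>> apply_moves --rows '[[[-1,-0.2,0],[0,0,1],0],[[-1,-0.2,0],[0,0,1],0],[[-1,-0.2,0],[0,0,1],0],[[-1,-0.2,0],[0,0,1],0]]'

```text
time: 1.0
ee_pos: [0.3043, 0.3108, 0.3038]
tcp_rot: [-180.0, -0.0, 99.4]
wrist_force: [-0.6, 0.0, -0.6]
opening: 0.0001
grasp_force: 0.0
```

>>> apply_moves --rows '[[[-1,0.5,0],[0,0,0.322],0],[[-1,0.5,0],[0,0,0.322],0],[[-1,0.5,0],[0,0,0.322],0]]'

```text
time: 1.3
ee_pos: [0.3714, 0.2193, 0.3036]
tcp_rot: [-180.0, 0.1, 90.0]
wrist_force: [-0.6, -0.3, 1.1]
opening: 0.0002
grasp_force: 0.0
```

>>> apply_moves --rows '[[[-1,0.5,0.4],[0,0,0],0],[[-1,0.5,0.4],[0,0,0],0],[[-1,0.5,0.4],[0,0,0],0]]'

```text
time: 1.6
ee_pos: [0.4205, 0.1194, 0.262]
tcp_rot: [-179.9, 0.1, 90.1]
wrist_force: [1.1, 0.2, -0.6]
opening: -0.0001
grasp_force: 0.0
```

>>> apply_moves --rows '[[[-1,0.56,0.2],[0,0,0],0],[[-1,0.56,0.2],[0,0,0],0],[[-1,0.56,0.2],[0,0,0],0],[[-1,0.56,0.9],[0,0,0],0],[[-1,0.56,0.9],[0,0,0],0],[[-1,0.56,0.9],[0,0,0],0],[[-1,0.56,0.9],[0,0,0],0],[[-1,0.56,0.9],[0,0,0],0]]'

```text
time: 2.4
ee_pos: [0.4766, 0.0219, 0.1756]
tcp_rot: [179.9, -0.0, 90.1]
wrist_force: [0.4, -0.2, 0.3]
opening: -0.0001
grasp_force: 0.0
```

```bash
python3 - <<'E'
from h import *
p,d,P,R,o=pts("side"); cv2.imwrite("pics/s1.png",cv2.resize(p[200:400,200:460,::-1],(780,600)))
F=[]
for i in range(5):
    F.append(sensors.get_obs()["wrist_force"]); imaging.camera("side")
print(np.round(F,2),sensors.get_obs()["ee_pos"])
E
```

```text
[[-0.13  0.63  0.11]
 [ 0.28 -0.44  0.73]
 [-0.74 -0.68  0.15]
 [-0.69  0.16  0.28]
 [ 0.31  0.29  0.37]] [0.47610919 0.02148202 0.17449637]
```

View pics/s1.png

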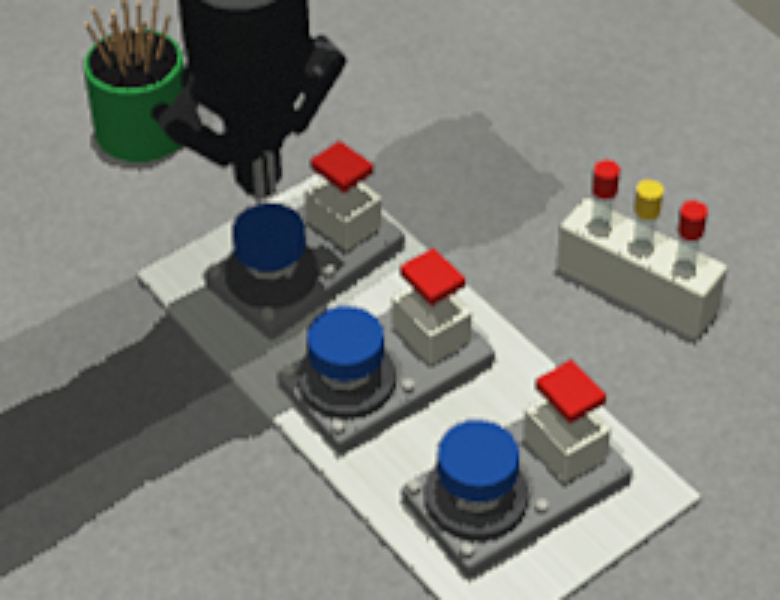

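The left knuckle sticks out towards the left tag. I'll turn a quarter so the knuckles point along the row, where there is room.

>>> apply_moves --rows '[[[0,0,0],[0,0,-1],0],[[0,0,0],[0,0,-1],0],[[0,0,0],[0,0,-1],0],[[0,0,0],[0,0,-1],0]]'

```text
time: 3.1
ee_pos: [0.4759, 0.0214, 0.1741]
tcp_rot: [180.0, 0.0, 120.3]
wrist_force: [-0.2, 0.1, 0.2]
opening: 0.0001
grasp_force: 0.0
```

>>> apply_moves --rows '[[[0,0,0],[0,0,-1],0],[[0,0,0],[0,0,-1],0],[[0,0,0],[0,0,-1],0],[[0,0,0],[0,0,-1],0]]'

```text
time: 3.5
ee_pos: [0.4759, 0.0214, 0.1741]
tcp_rot: [180.0, 0.0, 150.3]
wrist_force: [0.2, -0.0, 0.4]
opening: -0.0001
grasp_force: 0.0
```

>>> apply_moves --rows '[[[0,0,0],[0,0,-1],0],[[0,0,0],[0,0,-1],0],[[0,0,0],[0,0,-1],0],[[0,0,0],[0,0,-1],0],[[0,0,0],[0,0,-1],0],[[0,0,0],[0,0,-1],0]]'

```text
time: 4.1
ee_pos: [0.4759, 0.0214, 0.174]
tcp_rot: [180.0, 0.0, 179.9]
wrist_force: [-0.3, -0.0, -0.1]
opening: 0.0001
grasp_force: 0.0
```

>>> apply_moves --rows '[[[0,-0.02,0.2],[0,0,0],0],[[0,-0.02,0.25],[0,0,0],0],[[0,-0.02,0.28],[0,0,0],0],[[0,-0.02,0.3],[0,0,0],0],[[0,-0.02,0.32],[0,0,0],0],[[0,-0.02,0.34],[0,0,0],0],[[0,-0.02,0.36],[0,0,0],0],[[0,-0.02,0.36],[0,0,0],0],[[0,-0.02,0.36],[0,0,0],0]]'

```text
time: 5.0
ee_pos: [0.4761, 0.0194, 0.1383]
tcp_rot: [180.0, 0.0, -180.0]
wrist_force: [-0.9, -0.2, 3.9]
opening: 0.0002
grasp_force: 1.9
```

>>> apply_moves --rows '[[[0,0,0.02],[0,0,0],0],[[0,0,0.04],[0,0,0],0],[[0,0,0.04],[0,0,0],0],[[0,0,0.04],[0,0,0],0]]'

```text
time: 5.4
ee_pos: [0.4761, 0.0194, 0.1343]
tcp_rot: [180.0, 0.0, -180.0]
wrist_force: [-1.8, 0.2, 6.9]
opening: -0.0002
grasp_force: 3.4
```

```bash
cat > f.py <<'E'
from h import *
F=[]
for i in range(6):
    o=sensors.get_obs();F.append([*o["wrist_force"],o["ee_pos"][2]]); imaging.camera("side")
print(np.mean(F,0).round(4),np.std(F,0).round(3),o["ee_pos"].round(4))
E
python3 f.py
```

```text
[-1.37    0.2279  7.1803  0.1343] [0.543 0.43  0.669 0.   ] [0.4761 0.0194 0.1343]
```

>>> apply_moves --rows '[[[0,0,-0.1],[0,0,0],0],[[0,0,-0.4],[0,0,0],0],[[0,0,-0.4],[0,0,0],0],[[0.06,-1,-0.4],[0,0,0],0],[[0.06,-1,-0.4],[0,0,0],0],[[0.06,-1,-0.4],[0,0,0],0],[[0.06,-1,-0.4],[0,0,0],0]]'

```text
time: 6.4
ee_pos: [0.4696, -0.0816, 0.1736]
tcp_rot: [180.0, -0.0, 179.9]
wrist_force: [-0.3, 0.4, -0.1]
opening: -0.0002
grasp_force: 0.0
```

>>> apply_moves --rows '[[[0,-0.04,0.2],[0,0,0],0],[[0,-0.04,0.25],[0,0,0],0],[[0,-0.04,0.28],[0,0,0],0],[[0,-0.04,0.3],[0,0,0],0],[[0,-0.04,0.32],[0,0,0],0],[[0,-0.04,0.34],[0,0,0],0],[[0,-0.04,0.36],[0,0,0],0],[[0,-0.04,0.36],[0,0,0],0],[[0,-0.04,0.36],[0,0,0],0]]'

```text
time: 7.3
ee_pos: [0.4701, -0.0845, 0.1381]
tcp_rot: [180.0, 0.0, -180.0]
wrist_force: [0.7, 1.4, 2.4]
opening: 0.0001
grasp_force: 1.0
```

>>> apply_moves --rows '[[[0,0,0.02],[0,0,0],0],[[0,0,0.04],[0,0,0],0],[[0,0,0.04],[0,0,0],0],[[0,0,0.04],[0,0,0],0]]'

```text
time: 7.7
ee_pos: [0.4701, -0.0846, 0.134]
tcp_rot: [180.0, 0.0, -180.0]
wrist_force: [1.3, 0.7, 4.3]
opening: 0.0004
grasp_force: 1.8
```

```bash
python3 f.py
```

```text
[1.4485 1.3334 3.5984 0.134 ] [0.585 0.529 0.551 0.   ] [ 0.4701 -0.0846  0.134 ]
```

>>> apply_moves --rows '[[[0,0,-0.1],[0,0,0],0],[[0,0,-0.4],[0,0,0],0],[[0,0,-0.4],[0,0,0],0],[[-0.16,-1,-0.4],[0,0,0],0],[[-0.16,-1,-0.4],[0,0,0],0],[[-0.16,-1,-0.4],[0,0,0],0],[[-0.16,-1,-0.4],[0,0,0],0]]'

```text
time: 8.7
ee_pos: [0.4854, -0.1856, 0.1733]
tcp_rot: [180.0, -0.1, 179.9]
wrist_force: [-0.1, 0.2, -0.2]
opening: -0.0
grasp_force: 0.0
```

>>> apply_moves --rows '[[[0,-0.17,0],[0,0,0],0],[[0,-0.17,0.2],[0,0,0],0],[[0,-0.17,0.25],[0,0,0],0],[[0,-0.17,0.28],[0,0,0],0],[[0,-0.17,0.3],[0,0,0],0],[[0,-0.17,0.32],[0,0,0],0],[[0,-0.17,0.34],[0,0,0],0],[[0,-0.17,0.36],[0,0,0],0],[[0,-0.17,0.36],[0,0,0],0],[[0,-0.17,0.36],[0,0,0],0]]'

```text
time: 9.7
ee_pos: [0.4861, -0.2014, 0.1384]
tcp_rot: [180.0, 0.1, -180.0]
wrist_force: [-0.5, 3.5, 5.3]
opening: 0.0002
grasp_force: 2.7
```

>>> apply_moves --rows '[[[0,0,0.02],[0,0,0],0],[[0,0,0.04],[0,0,0],0],[[0,0,0.04],[0,0,0],0],[[0,0,0.04],[0,0,0],0]]'

```text
time: 10.1
ee_pos: [0.4862, -0.2014, 0.1349]
tcp_rot: [180.0, 0.1, -180.0]
wrist_force: [-2.2, 4.3, 9.4]
opening: -0.0
grasp_force: 4.7
```

```bash
python3 f.py
```

```text
[-2.0927  3.716   9.2884  0.135 ] [0.626 0.446 0.419 0.   ] [ 0.4862 -0.2014  0.135 ]
```

Readings at nearly equal depth are 7.2 N left, 3.6 N middle and 9.3 N right, so the middle mount is the softest. Going to the middle tag at (0.5365, -0.083).

>>> apply_moves --rows '[[[0,0,-0.1],[0,0,0],0],[[0,0,-0.5],[0,0,0],0],[[0,0,-0.5],[0,0,0],0],[[0,1,-0.5],[0,0,0],0],[[0,1,-0.5],[0,0,0],0],[[0,1,-0.5],[0,0,0],0]]'

```text
time: 11.0
ee_pos: [0.4857, -0.0977, 0.1838]
tcp_rot: [180.0, -0.0, -179.8]
wrist_force: [0.2, -0.1, 0.2]
opening: 0.0003
grasp_force: 0.0
```

>>> apply_moves --rows '[[[-0.5,0.18,0],[0,0,0],0],[[-0.5,0.18,0],[0,0,0],0],[[-0.5,0.18,0],[0,0,0],0],[[-0.5,0.18,0],[0,0,0],0]]'

```text
time: 11.4
ee_pos: [0.5355, -0.084, 0.1837]
tcp_rot: [-180.0, -0.0, 180.0]
wrist_force: [0.3, -0.1, 0.0]
opening: 0.0002
grasp_force: 0.0
```

```bash
python3 - <<'E'
from h import *
p,d,P,R,o=pts("side"); cv2.imwrite("pics/s2.png",cv2.resize(p[200:400,200:460,::-1],(780,600)))
print(sensors.get_obs()["ee_pos"])
E
```

```text
[ 0.53535166 -0.08416526  0.18399135]
```

View pics/s2.png

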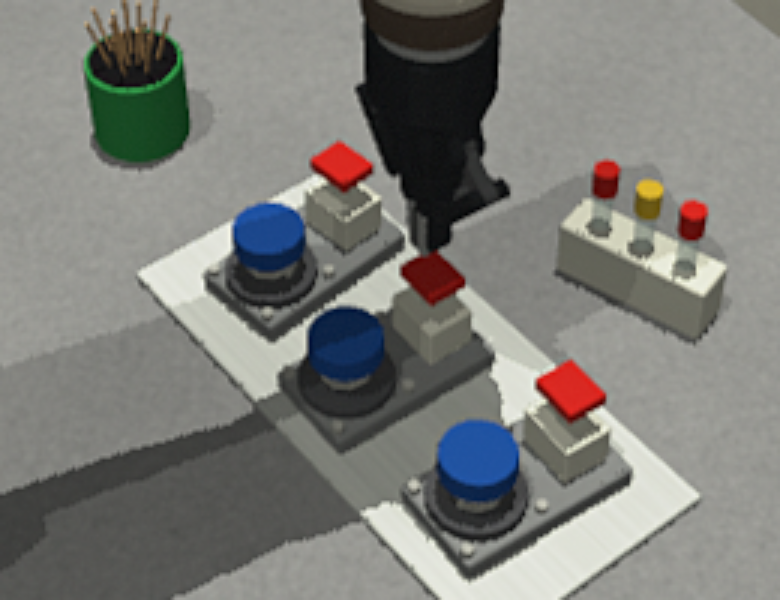

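The fingertips are over the middle tag, at about (430,250) in the crop, and all three mounts still stand properly. Pressing now.

>>> apply_moves --rows '[[[0,0,0.2],[0,0,0],0],[[0,0,0.26],[0,0,0],0],[[0,0,0.3],[0,0,0],0],[[0,0,0.34],[0,0,0],0],[[0,0,0.38],[0,0,0],0],[[0,0,0.42],[0,0,0],0],[[0,0,0.44],[0,0,0],0],[[0,0,0.44],[0,0,0],0],[[0,0,0.44],[0,0,0],0]]'

```text
time: 12.35
ee_pos: [0.5359, -0.0834, 0.1397]
tcp_rot: [180.0, -0.0, -180.0]
wrist_force: [-0.5, -0.7, -0.4]
opening: -0.0002
grasp_force: 0.0
```

>>> apply_moves --rows '[[[0,0,0.01],[0,0,0],0],[[0,0,0.015],[0,0,0],0],[[0,0,0.015],[0,0,0],0],[[0,0,0.015],[0,0,0],0]]'

```text
time: 12.75
ee_pos: [0.536, -0.0835, 0.1386]
tcp_rot: [180.0, 0.0, -180.0]
wrist_force: [-0.9, 1.1, 3.7]
opening: 0.0001
grasp_force: 2.2
```

>>> apply_moves --rows '[[[0,0,0.01],[0,0,0],0],[[0,0,0.01],[0,0,0],0],[[0,0,0.01],[0,0,0],0]]'

```text
time: 13.05
ee_pos: [0.536, -0.0835, 0.1386]
tcp_rot: [180.0, 0.1, -180.0]
wrist_force: [-4.3, 1.9, 11.1]
opening: 0.0
grasp_force: 5.8
```

>>> apply_moves --rows '[[[0,0,0.01],[0,0,0],0],[[0,0,0.01],[0,0,0],0],[[0,0,0.01],[0,0,0],0]]'

```text
time: 13.35
ee_pos: [0.536, -0.0835, 0.1385]
tcp_rot: [180.0, 0.1, -180.0]
wrist_force: [-8.0, 2.3, 19.1]
opening: 0.0002
grasp_force: 9.4
```

The tag is against its hard stop. Lifting clear and checking.

>>> apply_moves --rows '[[[0,0,-0.03],[0,0,0],0],[[0,0,-0.2],[0,0,0],0],[[0,0,-0.6],[0,0,0],0],[[0,0,-1],[0,0,0],0],[[0,0,-1],[0,0,0],0],[[0,0,-1],[0,0,0],0],[[0,0,-1],[0,0,0],0]]'

```text
time: 14.05
ee_pos: [0.5356, -0.0836, 0.2349]
tcp_rot: [180.0, -0.1, -180.0]
wrist_force: [-0.4, -0.3, -0.0]
opening: -0.0001
grasp_force: 0.0
```

>>> apply_moves --rows '[[[1,0,-0.4],[0,0,0],0],[[1,0,-0.4],[0,0,0],0],[[1,0,-0.4],[0,0,0],0],[[1,0,-0.4],[0,0,0],0],[[1,0,-0.4],[0,0,0],0]]'

```text
time: 14.55
ee_pos: [0.4363, -0.0836, 0.2752]
tcp_rot: [180.0, -0.0, -180.0]
wrist_force: [1.1, 0.4, -0.2]
opening: -0.0002
grasp_force: 0.0
```

```bash
python3 - <<'E'
from h import *
p,d,P,R,o=pts("side"); cv2.imwrite("pics/s3.png",cv2.resize(p[200:400,200:460,::-1],(780,600)))
h=cv2.cvtColor(p,cv2.COLOR_RGB2HSV)
for c,m in(("blue",cv2.inRange(h,(95,110,40),(130,255,255))),("red",cv2.inRange(h,(0,130,40),(8,255,255))|cv2.inRange(h,(172,130,40),(180,255,255)))):
    k,l,s,ce=cv2.connectedComponentsWithStats(m)
    for i in range(1,k):
        if s[i,4]>80:
            q=P[(l==i)&(d>0)]; z=np.percentile(q[:,2],90); t=q[abs(q[:,2]-z)<.004]
            print(c,s[i,4],z.round(4),t.mean(0).round(4))
E
```

```text
blue 428 0.0714 [0.4745 0.0174 0.0696]
blue 514 0.071 [ 0.4691 -0.0867  0.0695]
blue 601 0.0709 [ 0.4853 -0.2038  0.0694]
red 154 0.2006 [nan nan nan]
red 94 0.0962 [ 0.6735 -0.0808  0.0953]
red 100 0.0962 [ 0.6959 -0.1404  0.095 ]
red 229 0.067 [ 0.5349 -0.084   0.0654]
red 277 0.0847 [ 0.551  -0.2034  0.0831]<stdin>:9: RuntimeWarning: Mean of empty slice.
  ret = um.true_divide(
```

View pics/s3.png

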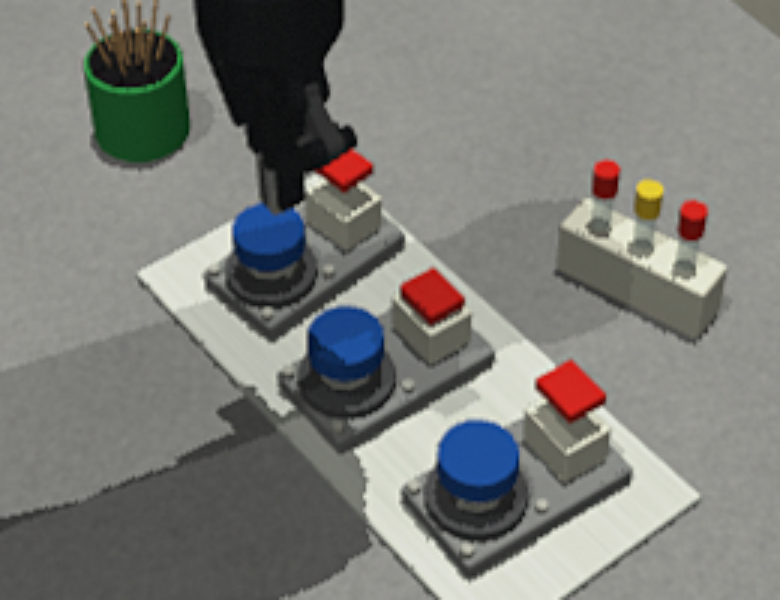

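The middle tag, at about (432,295), is down by 18 mm (0.085 to 0.067 m). The left and right tags are up and all three pads are back at rest height. The gripper hangs free above the row, so I'm handing the job in.

```bash
python3 -c "
from h import *
print(bot.job_done())"
```

```text
the job is handed in; nothing more can be done
None
```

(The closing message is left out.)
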